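Square the frame rail and hold the tack tweezers at gauge

TASK

Push the frame rail (the bar with the tack hole) square and flush into the corner of the fence. Then pick the big sprung tweezers up off their rest and hold them with the tips over the rail's tack hole, a couple of centimetres above the wood and clear of rail and fence, squeezed until the tips stand 12 mm apart (pointer at the gauge line), ready for a tack to be put in. Keep that gap steady there for two seconds and finish still holding them so, with the rail still in its corner; leave the other things on the table alone.

Things in the scene. Friction and masses are not known exactly. Their poses are not given: they have to be found in the camera images.
- fence: L-shaped plywood fence screwed to the table, 25 mm high, walls 22 thick. Origin: table level, on the long wall's inner face. That face is the plane x = 0, facing -x to the robot, from y = -130 to +100 mm; the short stop's inner face is the plane y = +100, facing -y, from x = 0 to -110. The inner corner is at (0, +100)
- rail: light wooden frame rail, a bar 45 (x) x 160 (y) x 32 (z) mm, 0.11 to 0.23 kg, loose on the table before the fence, up to 0.3 rad askew. Origin: centre of its underside; long axis y, z up. Fully home, far long side on the long wall and +y end on the stop, its origin is at (-22.5, +20, 0) mm in the fence's frame, axes parallel
- rail_hole (a point): the tack hole: dark 9 mm hole with a steel rim in the rail's top face (32 mm above its underside), on the centre line, 30 mm from the middle towards the +y end. Only a mark: nothing goes in
- tweezers: big steel sprung tweezers, 178 mm long, 80 g, lying flat on the rest, tips away from the robot. Origin: centre line at the underside, near the back end; x to the tips (x = 175), y left, z up; blades 14 mm tall (z 0 to 14), 4 thick. The -y arm is fixed to the back block, the +y arm is hinged in it at x = 12, y = 0 and springs open. Centre of mass near x = 72
- grip (a point): middle of the grip: (110, 0, 7) mm in the tweezers' frame, between the ribbed grip flats (x = 88 to 132) on the outsides. Outer faces here are about 53 mm apart at rest (fixed one 19 from the centre line). At the marked gap the flats are parallel, 38 mm apart outside, both 19 from the centre line. Spring: about 3 N open, 11 N at the mark
- tips (a point): point on the tweezers' centre line at the tips: (175, 0, 7) mm in the tweezers' frame; midway between the tips when the gap is 12 mm
- tip_fixed (a point): inner point of the fixed arm's tip, (175, -6, 7) mm in the tweezers' frame
- tip_moving (a point): inner point of the moving arm's tip; its distance from tip_fixed is the tip gap: 36 mm at rest, 12 at the mark; 1 mm at the grip flats is 1.66 mm here
- gauge (a point): the dark line on the thin steel gauge strip that lies across the top of the arms 27 mm behind the tips, at (148, 13.6, 16) mm in the tweezers' frame; the moving arm's little pointer fin stands at this line when the gap is 12 mm
- tweezers_arm (a joint): turn of the moving arm in rad: 0 sprung open (tip gap 36 mm), 0.147 at the marked 12 mm gap, 0.215 nearly shut; about 6.1 mrad per mm of tip gap
- rest: fixed wooden rest. Origin: table level, about under the tweezers' grip; x towards the tips. Two cross blocks 22 mm high carry the tweezers: x = -113 to -83 (50 wide) and x = 39 to 61 (75 wide); between them only a 4 mm board 75 wide, so fingers can reach down beside the grip flats
- hammer: bystander, to be left alone: hammer lying, sizes in mm
- screwdriver: bystander, to be left alone: screwdriver lying, sizes in mm
- pliers: bystander, to be left alone: pliers with red grips lying, about 190 mm long, sizes in mm
- spool: bystander, to be left alone: empty white thread spool standing, diameter 48, height 50, sizes in mm
- glue_tub: bystander, to be left alone: closed glue jar standing, diameter 72, height 85, sizes in mm
- tack_tray: bystander, to be left alone: grey divided tray, 90 x 130 x 30, sizes in mm
- offcut: bystander, to be left alone: short loose wood offcut, 45 x 90 x 32, without a hole, sizes in mm
- stapler: bystander, to be left alone: blue staple gun, standing, about 200 long and 105 high, sizes in mm
Mind the look-alikes: they are no part of the job. Leave any turquoise look-alike of the rail alone. Leave any turquoise look-alike of the tweezers alone.

How it is judged:
On the way, in this order (a step that is already met when the one before it is completed fails the run):
1. the rail lies square and flush in the fence corner (x of rail in the frame of fence between -0.0255 and -0.0195 m and y of rail in the frame of fence between 0.017 and 0.023 m and angle between the y axis of rail and the y axis of fence, either way round below 0.03 rad and angle between rail's own z axis and vertical below 0.05 rad and height (world z) of rail below 0.006 m), for 0.2 s.
2. the tweezers are lifted off their rest in the fingers (height (world z) of tips above 0.048 m and contact force between the fingers and tweezers above 2 N and contact force between tweezers and rest below 0.1 N), for 0.2 s.
3. the tweezers are held over the tack hole at the 12 mm gap, steady for two seconds (all of step 1 and distance between tip_fixed and tip_moving between 0.009 and 0.015 m and horizontal distance between tips and rail_hole below 0.015 m and z of tips in the frame of rail_hole between 0.004 and 0.06 m and contact force between the fingers and tweezers above 2 N and contact force between tweezers and rail below 0.1 N and contact force between tweezers and fence below 0.1 N and contact force between tweezers and rest below 0.1 N and linear speed of tweezers below 0.03 m/s), for 2 s.
At the end, for the whole second after the job is handed in: Rail flat, within 3 mm of home on both fence faces, square within 0.03 rad; tweezers in the fingers (over 2 N), nearly still, touching neither rail, fence nor rest; tip gap 12 mm within 3 mm; tips within 15 mm sideways of the tack hole, 4 to 60 mm above the rail (all of step 3); the arm keeps its last pose, push and grip.
It fails at once if a bystander is moved more than 30 mm (distance of any of hammer, screwdriver, pliers, spool, glue_tub, tack_tray, offcut, stapler from where it was at the start of the episode above 0.03 m).
It also fails if it takes over 64 s, if anything falls off the work surface, if the arm or the gripper's body presses on something with over 40 N, if the wrist force passes 120 N, or if a joint passes its speed limit or range.

ROBOT

A 6-joint arm with a two-finger parallel gripper is mounted at the origin on the work surface. World frame = base frame: x ahead of the robot, y to its left, z up, the work surface at z = 0. Lengths are in m, angles in rad, forces in N, time in s.
With the tool pointing down it reaches from about 0.375 to 0.975 m from the base axis. Payload 3.8 kg.
Tool frame: the origin (TCP) lies on the centre line of the jaws, within the pads' length; the fingertips stand 17 mm ahead of it and the grasp point (between the pads) lies 2 mm behind it (bot.tip_extent is the distance from the TCP to the fingertips, in m); z points along the fingers, y is the line along which they close (so a half turn about z gives the same grasp; the last joint's range is limited). The gripper opens to 85 mm and grips with 20 to 120 N. Pads are 22 mm wide; open, the fingers measure 114 mm over their backs; the gripper's body (76 mm by 85 mm) begins 54 mm behind the grasp point. The pads swing forward as they close: fully open they stand 13 mm farther back than shut.
Start: joints at [-0.037, 0.264, 1.604, -0, 1.274, -0.037], TCP at [0.675, -0, 0.248] pointing down, gripper open.
Joint ranges: [-2.63, 2.63], [-0.94, 2.18], [0.31, 2.57], [-1.31, 4.45], [0, 2.66], [-2.55, 2.55]. Speed limits (rad/s): [2.57, 2.57, 3.14, 3.14, 3.14, 3.14].

INTERFACE

Orientations are given as a rotation vector (axis times angle).
In Python, from workcell import readout, read_camera, finish_job, bot gives the robot as it stands.
- The arm moves only by the tool jog_arm, never from a script. Its argument "deltas" is one flat list of numbers, 7 for each row, row after row: the shift along the tool's x, y, z in m, then the turn, a rotation vector about the tool's x, y, z in degrees, then the gripper command: -1 is shut, 1 is fully open, values between are in proportion. A call has 1 to 8 rows; each row is the pose to reach, as a shift and turn from the pose commanded when the call began, along the tool's axes at that moment; what a row does not reach only later rows make up. A row lasts 1/10 s, in which the tool goes at most 50 mm and 8.59 degrees, less where a joint would pass 70% of its speed; a pose out of reach is approached as far as the arm can. A call with a gripper value outside its range is refused whole. The fingers move at their own pace and stop on an object; "squeeze" is the grip in N (left out, the last holds). Time passes only in rows, so rows that repeat a pose let the fingers close. It gives the time, the measured TCP pose, the force, the opening and the grip force at its end, in the units of the state.
- readout.read_state(): the state, without advancing time (a new reading comes with each control period).
- read_camera(name): name is "scene" or "side" or "wrist"; returns a dict with "color" (480x640x3 uint8, blue, green, red), "fx", "fy", "cx", "cy" (pixels), "origin" and "attitude" of the camera in the world. Camera axes: x right, y down, z forward; pixel columns grow to the right and rows downward; lengths in m; the calibration is good to about 2 mm. A picture is of the moment at which its call begins. There is no depth.
- finish_job(): hands the job in; it is judged then, once.
The state is a dict: "time": time; "q": joint angles; "joint_vel": joint speeds; "joint_torque": joint torques, N m; "tool_pos": TCP position; "tcp_rot": TCP orientation; "wrist_force": force on the tool from outside, world axes, zero at the start; "torque": the same for the moment, N m; "width": opening from 0.0 (shut) to 1.0 (fully open); "grip_force": force on a finger pad.
Only numpy, scipy, OpenCV 4.12 (cv2) and the standard library are available. Lean on these libraries where they do the work, as an engineer would, in place of code of your own. Each camera call takes 0.05 s, during which the arm holds its last target. There are 200 camera calls.

## Working session

There is one attempt and no reset: what is moved stays moved. The work goes in short steps, Python scripts to look and compute and a tool call to move; the robot and the scene stay as the last step left them, time stands still between calls to the robot, and variables do not carry over. Pictures are saved under pics/ and viewed, at most 10 in all, crops included, and the job is handed in when it is done.

Besides the shell and the picture viewer there is one more tool, called after "Call:" by a JSON object that holds its "method" and its "body". jog_arm: Moves the arm, as the interface text tells. Its arguments: {"type":"object","properties":{"deltas":{"type":"array"},"squeeze":{"type":"number"}},"required":["deltas"]}

```bash
ls; mkdir -p pics; cat > h.py <<'E'
import numpy as np, cv2
from scipy.spatial.transform import Rotation as R
from workcell import readout, read_camera, finish_job, bot
def att(c):
    a=np.array(c["attitude"],float)
    return a if a.shape==(3,3) else R.from_rotvec(a).as_matrix()
def ray(c,u,v,z):
    d=att(c)@np.array([(u-c["cx"])/c["fx"],(v-c["cy"])/c["fy"],1.]);o=np.array(c["origin"])
    return o+d*(z-o[2])/d[2]
def proj(c,p):
    q=att(c).T@(np.array(p)-c["origin"]);return c["fx"]*q[0]/q[2]+c["cx"],c["fy"]*q[1]/q[2]+c["cy"]
E
python3 - <<'E'
from h import *
import pickle
print(readout.read_state())
for n in("scene","side","wrist"):
    c=read_camera(n);cv2.imwrite(f"pics/{n}0.png",c["color"]);pickle.dump(c,open(n+".pkl","wb"))
    print(n,c["fx"],c["cx"],c["cy"],c["origin"],c["attitude"])
E
```

```text
pics
{'time': 0.0, 'q': array([-3.69119398e-02,  2.64776101e-01,  1.60540600e+00, -2.11017482e-05,
        1.27365783e+00, -3.69247711e-02]), 'joint_vel': array([-0.00108439,  0.00069075, -0.00057284,  0.00180048, -0.00132397,
        0.00026966]), 'joint_torque': array([ 6.10465631e-04, -5.15121067e+01, -3.67308676e+01, -4.07824507e-05,
        1.31324201e-02,  1.46811578e-05]), 'tool_pos': array([6.74304670e-01, 9.09188052e-06, 2.46929214e-01]), 'tcp_rot': array([-2.22026504, -2.2203073 ,  0.00242422]), 'wrist_force': array([ 0.37596981, -0.36331142, -0.17449715]), 'torque': array([ 0.01772032, -0.04448435, -0.0578174 ]), 'grip_force': 0.0, 'width': 1.0012297711149245}
scene 609.3715764776823 320.0925151352612 236.54012732246872 [1.40695568 0.65035929 1.05439292] [-1.15181367 -2.31212451  1.00565208]
side 465.15712051378364 314.8066839117954 240.25438307776122 [ 0.25018657 -0.83348815  0.74740661] [-2.19627514  0.37016508 -0.18192276]
wrist 359.6406962538243 325.90968285149063 242.0483221058606 [0.67375788 0.07510174 0.37220469] [ 2.84244265e+00 -1.18290758e-03 -1.74134481e-03]
```

View pics/scene0.png

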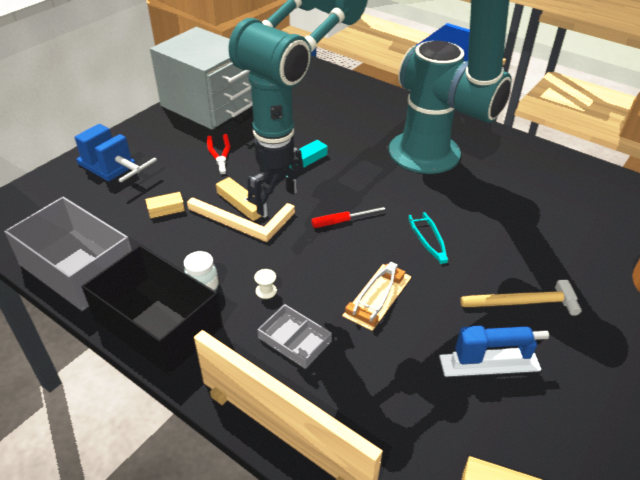

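View pics/wrist0.png

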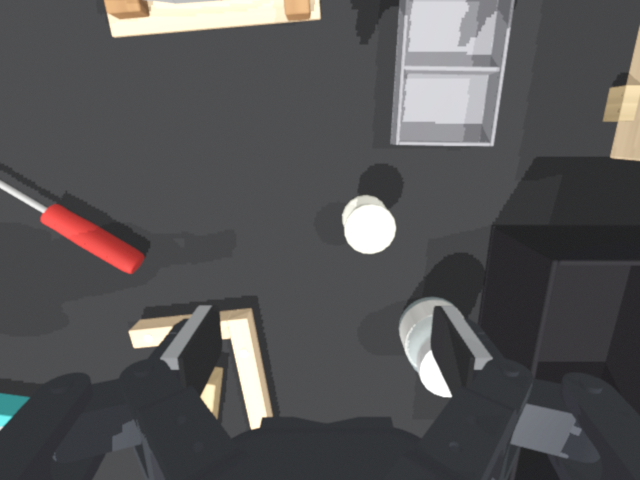

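Scene: the rail is at about (240,198) inside the fence. It could be confused with the offcut at (165,205), which has no hole, and the turquoise bar at (313,153). The tweezers are on their rest at (378,290), with a turquoise look-alike at (430,237). The spool is at (265,283) and the glue jar at (200,270). Next I'll check the choice in one close crop.

```bash
python3 - <<'E'
from h import *
a=cv2.imread("pics/scene0.png");b=cv2.imread("pics/side0.png")
A=cv2.resize(a[165:245,180:300],(600,400),interpolation=cv2.INTER_CUBIC)[:, :]
B=cv2.resize(a[255:335,335:415],(400,400),interpolation=cv2.INTER_CUBIC)
o=np.zeros((600,800,3),np.uint8)
o[:300,:450]=cv2.resize(A,(450,300)); o[:350,450:800]=cv2.resize(B,(350,350))
o[300:600,0:400]=cv2.resize(b,(400,300))
cv2.imwrite("pics/c1.png",o)
E
```

```text
(no output)
```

View pics/c1.png

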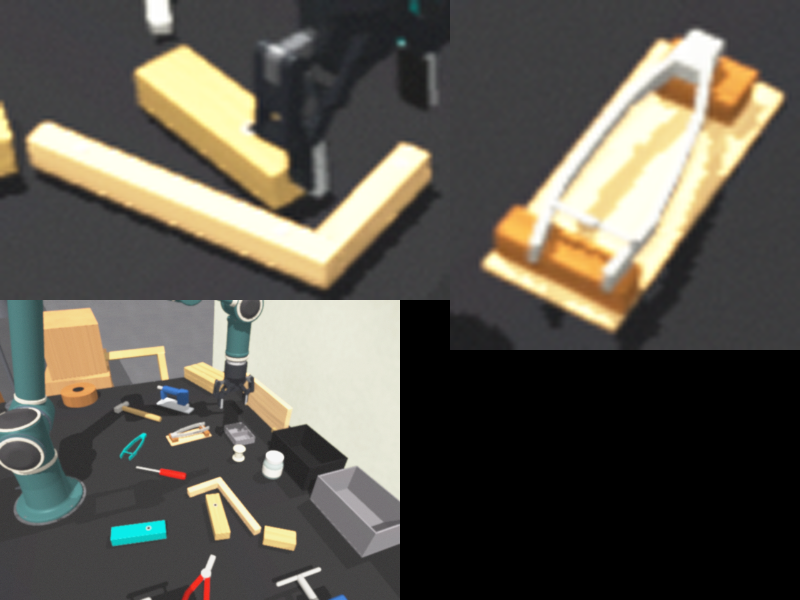

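The yellow bar beside the fence shows the tack hole in the side view, at about (343,323) full frame, so it is the rail. The steel tweezers on the wooden rest are the target. I'll get a detailed side view for measuring.

```bash
python3 - <<'E'
from h import *
b=cv2.imread("pics/side0.png");a=cv2.imread("pics/scene0.png")
o=np.zeros((600,800,3),np.uint8)
A=b[282:394,290:425]; o[:560,:540][:,:]=0
s=4; A=cv2.resize(A,None,fx=s,fy=s,interpolation=cv2.INTER_CUBIC); o[:A.shape[0],:A.shape[1]]=A
B=cv2.resize(a[258:330,340:405],None,fx=4,fy=4,interpolation=cv2.INTER_CUBIC); o[:288,540:800]=B
for i in range(0,135,10): cv2.putText(o,str(290+i),(i*4,460),0,.35,(255,255,255),1);o[:448,i*4]=o[:448,i*4]//2+60
for i in range(0,112,10): o[i*4,:540]=o[i*4,:540]//2+60;cv2.putText(o,str(282+i),(505,i*4+10),0,.35,(255,255,255),1)
for i in range(0,65,10): o[:288,540+i*4]=o[:288,540+i*4]//2+60;cv2.putText(o,str(340+i),(540+i*4,300),0,.35,(255,255,255),1)
for i in range(2,72,10): o[i*4,540:]=o[i*4,540:]//2+60;cv2.putText(o,str(258+i),(770,i*4+10),0,.35,(0,255,255),1)
cv2.imwrite("pics/c2.png",o)
E
```

```text
(no output)
```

View pics/c2.png

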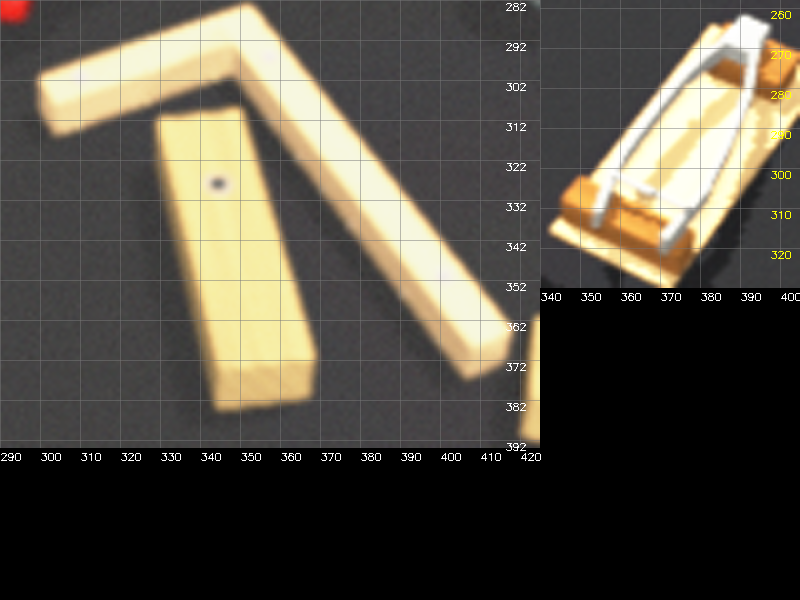

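Side crop, in full-frame pixels:
- **Rail:** top corners (329,312), (351,309), (369,371) and (343,373), with the hole at (344.5,328).
- **Fence top:** outer corner (353,283), inner corner (349,295), long end (406,369) and stop end (299.5,301).
- **Tweezers (scene view):** tips at (355,313) and (371,320).

Next I'll fit the poses.

```bash
cat >> h.py <<'E'
from scipy.optimize import least_squares
def fit(obs,x0):
    def f(x):
        c,s=np.cos(x[2]),np.sin(x[2]);r=[]
        for cam,p,uv in obs:
            q=np.array([x[0]+c*p[0]-s*p[1],x[1]+s*p[0]+c*p[1],p[2]])
            r+=list(np.array(proj(cam,q))-uv)
        return np.array(r)
    s=least_squares(f,x0,loss="soft_l1");return s.x,f(s.x).reshape(-1,2).round(1)
E
python3 - <<'E'
from h import *
import pickle
S,C=[pickle.load(open(n+".pkl","rb")) for n in("side","scene")]
sp=lambda x,y:(290+x/4-.5,282+y/4-.5)
ap=lambda x,y:(180+x/3.75-.5,165+y/3.75-.5)
m=.001
F=[(S,(.022,.122,.025),sp(252,5)),(S,(-.11,.122,.025),sp(38,75)),(S,(0,.1,.025),sp(236,53)),(S,(0,-.13,.025),sp(465,348)),(S,(.022,-.13,.025),sp(510,323)),
 (S,(-.11,.1,0),sp(57,137)),(S,(0,-.13,0),sp(467,380)),(S,(.022,-.13,0),sp(510,350)),(S,(0,.1,0),sp(228,78)),
 (C,(.022,.122,0),ap(322,290)),(C,(-.11,.122,0),ap(430,182)),(C,(.022,-.13,0),ap(30,165))]
print("fence",*fit(F,[.6,-.2,-.5]))
h=.032
Rr=[(S,(-.0225,.08,h),sp(157,118)),(S,(.0225,.08,h),sp(243,107)),(S,(.0225,-.08,h),sp(316,353)),(S,(-.0225,-.08,h),sp(213,368)),(S,(0,.03,h),sp(218,183)),(S,(-.0225,-.08,0),sp(217,410)),(S,(.0225,-.08,0),sp(312,398))]
print("rail",*fit(Rr,[.55,-.25,-.3]))
tp=lambda x,y:(340+(x-540)/4-.5,258+y/4-.5)
for p in[(600,217),(668,243),(660,195)]: print("tw",ray(C,*tp(*p),.036))
for p in[(745,20)]: print("tw back",ray(C,*tp(*p),.036))
for o in [(265,272,.05),(200,258,.085)]: print("obst",ray(C,*o))
print(ray(C,265,293,0),ray(C,345,212,0), ray(C,330,220,0),ray(C,384,209,0))
E
```

```text
fence [ 0.57954907 -0.24093398  0.11963975] [[-0.7  0.5]
 [ 0.2  1. ]
 [-0.4 -2.6]
 [ 2.  -0.1]
 [ 0.4  2. ]
 [-0.1  0.1]
 [-0.   0.1]
 [-1.3  3.5]
 [ 1.1 -0.8]
 [ 1.5  1.4]
 [ 0.2  0.8]
 [ 0.5  1.8]]
rail [ 0.51238167 -0.27100356 -0.18017487] [[ 0.3  0. ]
 [-0.4  0.4]
 [-0.4  0.4]
 [ 1.6 -0.3]
 [ 0.2  0.2]
 [-0.1 -0.2]
 [-0.6 -0.3]]
tw [0.66469436 0.20151266 0.036     ]
tw [0.65754111 0.24098136 0.036     ]
tw [0.63176864 0.21885038 0.036     ]
tw back [0.4880044  0.18411626 0.036     ]
obst [ 0.70125531 -0.02188316  0.05      ]
obst [ 0.78130025 -0.14328524  0.085     ]
[ 0.71743695 -0.011389    0.        ] [ 0.36773015 -0.03052334  0.        ] [ 0.41830801 -0.04320574  0.        ] [0.29375386 0.0455841  0.        ]
```

Fence fit: (0.5795,-0.241), yaw 0.12. Rail: (0.512,-0.271), yaw -0.18, so 0.3 askew. I'll check the neighbours near the pushing path.

```bash
python3 - <<'E'
from h import *
import pickle
S=pickle.load(open("side.pkl","rb"));C=pickle.load(open("scene.pkl","rb"))
for u,v in [(178,378),(265,370),(178,352),(265,345)]: print("turq",ray(S,u,v,.032).round(3))
for u,v in [(330,430),(343,410),(340,425),(320,470)]: print("pliers",ray(S,u,v,.01).round(3))
for u,v in [(422,365),(425,388),(475,390)]: print("offcut",ray(S,u,v,.032).round(3))
for u,v in [(218,280),(296,282)]: print("driver",ray(S,u,v,.01).round(3))
c,s=np.cos(.1196),np.sin(.1196)
W=lambda x,y:(.57955+c*x-s*y,-.24093+s*x+c*y)
for p in [(-.135,-.015),(-.0225,.02),(-.0225,.05),(-.022,-.15)]: print(p,np.round(W(*p),4))
E
```

```text
turq [ 0.185 -0.256  0.032]
turq [ 0.339 -0.291  0.032]
turq [ 0.191 -0.195  0.032]
turq [ 0.354 -0.233  0.032]
pliers [ 0.416 -0.43   0.01 ]
pliers [ 0.451 -0.402  0.01 ]
pliers [ 0.436 -0.427  0.01 ]
pliers [ 0.377 -0.489  0.01 ]
offcut [ 0.621 -0.376  0.032]
offcut [ 0.601 -0.423  0.032]
offcut [ 0.683 -0.455  0.032]
driver [0.301 0.012 0.01 ]
driver [ 0.472 -0.055  0.01 ]
(-0.135, -0.015) [ 0.4473 -0.2719]
(-0.0225, 0.02) [ 0.5548 -0.2238]
(-0.0225, 0.05) [ 0.5512 -0.194 ]
(-0.022, -0.15) [ 0.5756 -0.3925]
```

Call:
{"method": "jog_arm", "body": {"deltas": [-0.03,-0.03,0,0,0,8.5,1,-0.06,-0.06,0,0,0,17,1,-0.1,-0.1,0,0,0,25.5,1,-0.14,-0.14,0,0,0,34,1,-0.18,-0.17,0,0,0,42.5,1,-0.22,-0.2,0,0,0,51,1,-0.25,-0.22,0.03,0,0,59.5,1,-0.27,-0.227,0.06,0,0,68,1]}}

```text
time: 0.95
tool_pos: [0.4473, -0.2728, 0.19]
tcp_rot: [3.082, 0.587, 0.005]
wrist_force: [1.2, -0.7, -0.9]
width: 1.002
grip_force: 0.0
```

Call:
{"method": "jog_arm", "body": {"deltas": [0,0,0.04,0,0,7.5,1,0,0,0.085,0,0,14.7,1,0,0,0.125,0,0,14.7,1,0,0,0.15,0,0,14.7,1,0,0,0.165,0,0,14.7,1,0,0,0.165,0,0,14.7,1]}}

```text
time: 1.55
tool_pos: [0.4455, -0.2684, 0.0203]
tcp_rot: [-3.131, -0.2, 0.008]
wrist_force: [-0.5, 0.3, 0.3]
width: 1.0
grip_force: 0.0
```

```bash
python3 - <<'E'
from h import *
s=readout.read_state();print(s["tool_pos"],s["wrist_force"]);print(R.from_rotvec(s["tcp_rot"]).as_matrix().round(3))
o=np.zeros((600,800,3),np.uint8)
c=read_camera("side");A=cv2.resize(c["color"][260:410,230:430],None,fx=2.4,fy=2.4);o[:360,:480]=A
c=read_camera("wrist");o[360:600,480:800]=cv2.resize(c["color"],(320,240))
cv2.imwrite("pics/c3.png",o)
E
```

```text
[ 0.44547708 -0.26838236  0.02026289] [-0.46547701  0.34488905  0.34484046]
[[ 0.992  0.127 -0.005]
 [ 0.127 -0.992  0.004]
 [-0.005 -0.004 -1.   ]]
```

View pics/c3.png

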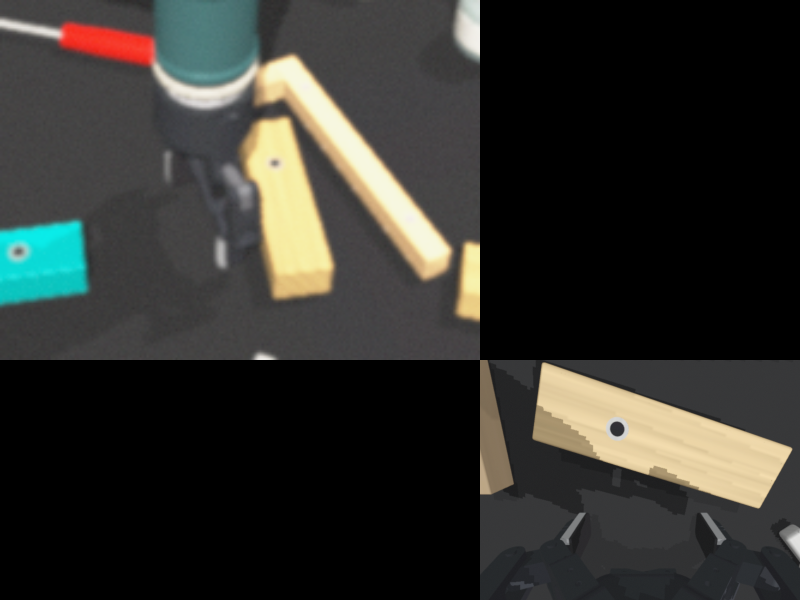

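The wrist view shows the rail ahead of the two open fingers, with the hole at left (617,428) and the stop further left. I'll start the two-finger squaring push.

Call:
{"method": "jog_arm", "body": {"deltas": [0.01,0.006,0,0,0,0,1,0.02,0.006,0,0,0,0,1,0.028,0.006,0,0,0,0,1,0.036,0.006,0,0,0,0,1,0.044,0.006,0,0,0,0,1,0.052,0.006,0,0,0,0,1,0.06,0.006,0,0,0,0,1,0.066,0.006,0,0,0,0,1]}}

```text
time: 2.45
tool_pos: [0.5146, -0.2673, 0.0232]
tcp_rot: [-3.135, -0.201, 0.001]
wrist_force: [-2.1, -0.9, 1.9]
width: 0.998
grip_force: 1.5
```

```bash
python3 - <<'E'
from h import *
s=readout.read_state();print(s["tool_pos"],s["wrist_force"])
o=np.zeros((480,800,3),np.uint8)
c=read_camera("side");o[:360,:400]=cv2.resize(c["color"][260:410,260:427],(400,360))
c=read_camera("wrist");o[:300,400:800]=cv2.resize(c["color"],(400,300))
cv2.imwrite("pics/c4.png",o)
E
```

```text
[ 0.51463658 -0.26725349  0.02319249] [-2.0527093  -0.89010591  1.86124801]
```

View pics/c4.png

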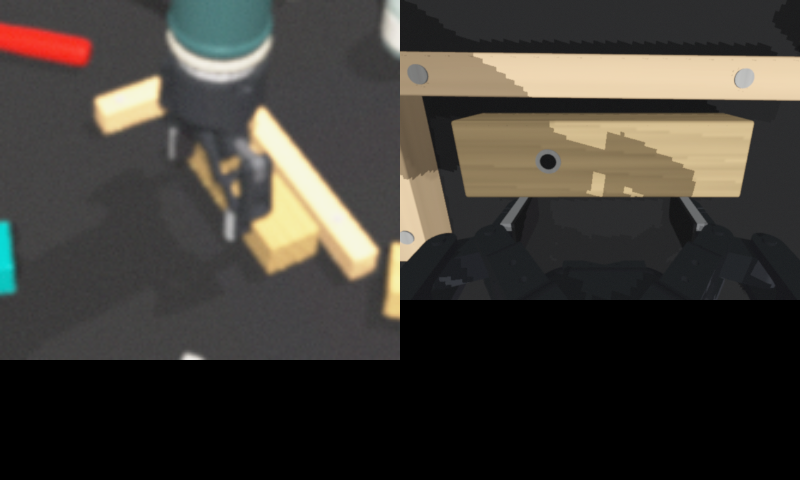

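The wrist view shows the rail squared parallel to the wall, with a small gap to the wall and a larger gap to the stop at left. The hole is at (548,161). I'll compute the remaining distance.

```bash
cat >> h.py <<'E'
def fr(p,F=(.57955,-.24093,.1196)):
    c,s=np.cos(F[2]),np.sin(F[2]);d=np.array(p)[:2]-F[:2];return (np.array([c*d[0]+s*d[1],-s*d[0]+c*d[1]])*1000).round(1)
E
python3 - <<'E'
from h import *
c=read_camera("wrist");cv2.imwrite("pics/w4.png",c["color"])
f=lambda x,y:((x-400)*1.6,y*1.6)
for n,p,z in [("TL",(452,122),.032),("TR",(754,122),.032),("BL",(466,196),.032),("BR",(740,196),.032),("hole",(548,161),.032),("wallL",(430,96),.025),("wallR",(780,100),.025),("stop",(426,110),.025),("stop2",(452,232),.025)]:
    print(n,fr(ray(c,*f(*p),z)))
print("tcp",fr(readout.read_state()["tool_pos"]))
E
```

```text
TL [-13.   60.9]
TR [-11.9 -96.5]
BL [-55.9  61. ]
BR [-54.8 -97.2]
hole [-34.2  12.2]
wallL [-0.3 74.7]
wallR [  -1.  -112.8]
stop [-7.7 78.5]
stop2 [-85.7  79.2]
tcp [-67.4 -18.5]
```

Call:
{"method": "jog_arm", "body": {"deltas": [-0.02,0,0,0,0,0,1,-0.025,0,-0.04,0,0,0,0.5,-0.02,0.02,-0.07,0,0,0,0,0,0.06,-0.07,0,0,0,-1,0.02,0.1,-0.07,0,0,0,-1,0.03,0.115,-0.06,0,0,0,-1,0.03,0.115,-0.03,0,0,0,-1,0.03,0.115,-0.005,0,0,0,-1]}}

```text
time: 3.4
tool_pos: [0.5593, -0.3789, 0.0277]
tcp_rot: [3.134, 0.198, 0.002]
wrist_force: [-0.2, 0.8, -0.6]
width: -0.003
grip_force: 0.0
```

```bash
python3 - <<'E'
from h import *
s=readout.read_state();print(s["tool_pos"],fr(s["tool_pos"]),s["wrist_force"],s["width"])
E
```

```text
[ 0.55925368 -0.37888948  0.0277368 ] [ -36.6 -134.6] [-0.20526669  0.84146797 -0.58827279] -0.0026725652185307478
```

Call:
{"method": "jog_arm", "body": {"deltas": [0,-0.01,0,0,0,0,-1,0,-0.02,0,0,0,0,-1,0,-0.027,0,0,0,0,-1,0,-0.034,0,0,0,0,-1,0,-0.041,0,0,0,0,-1,0,-0.047,0,0,0,0,-1,0,-0.051,0,0,0,0,-1,0,-0.053,0,0,0,0,-1]}}

```text
time: 4.2
tool_pos: [0.5523, -0.3253, 0.0291]
tcp_rot: [3.134, 0.2, 0.002]
wrist_force: [-0.0, -2.5, 2.4]
width: -0.001
grip_force: 1.3
```

```bash
python3 - <<'E'
from h import *
s=readout.read_state();print(fr(s["tool_pos"]),s["wrist_force"])
o=np.zeros((360,800,3),np.uint8)
c=read_camera("side");o[:360,:400]=cv2.resize(c["color"][260:410,260:427],(400,360))
c=read_camera("wrist");o[:300,400:800]=cv2.resize(c["color"],(400,300))
cv2.imwrite("pics/c5.png",o)
E
```

```text
[-37.1 -80.5] [-0.00521394 -2.48674536  2.3582942 ]
```

View pics/c5.png

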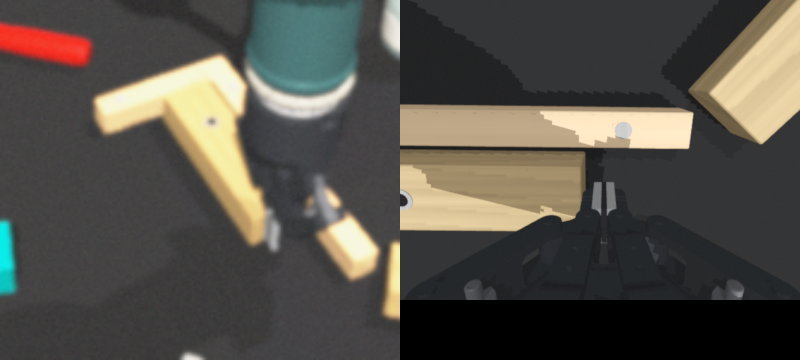

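The rail is near the stop and still parallel. I'll keep pushing gently until the force rises.

Call:
{"method": "jog_arm", "body": {"deltas": [0,-0.003,0,0,0,0,-1,0,-0.005,0,0,0,0,-1,0,-0.007,0,0,0,0,-1]}}

```text
time: 4.6
tool_pos: [0.5515, -0.3194, 0.0285]
tcp_rot: [3.133, 0.2, 0.002]
wrist_force: [1.8, -8.8, 0.4]
width: -0.002
grip_force: 4.5
```

```bash
python3 - <<'E'
from h import *
s=readout.read_state();print(fr(s["tool_pos"]),s["wrist_force"])
c=read_camera("wrist")
for p,z in [((585,160),.032),((585,215),.032)]: print(fr(ray(c,(p[0]-400)*1.6,p[1]*1.6,z)))
E
```

```text
[-37.2 -74.6] [ 1.7735708  -8.82184913  0.3533107 ]
[ -5.6 -63.6]
[-41.7 -63. ]
```

Call:
{"method": "jog_arm", "body": {"deltas": [0,-0.0015,0,0,0,0,-1,0,-0.0025,0,0,0,0,-1,0,-0.0025,0,0,0,0,-1]}}

```text
time: 4.95
tool_pos: [0.5518, -0.3192, 0.0291]
tcp_rot: [3.129, 0.201, 0.004]
wrist_force: [0.9, -12.1, -0.5]
width: 0.002
grip_force: 6.0
```

Call:
{"method": "jog_arm", "body": {"deltas": [0,0.015,0,0,0,0,-1,-0.01,0.015,-0.05,0,0,0,-1,-0.04,-0.03,-0.06,0,0,0,0,-0.065,-0.07,-0.06,0,0,0,1,-0.065,-0.085,-0.06,0,0,0,1,-0.065,-0.085,-0.03,0,0,0,1,-0.065,-0.085,0.003,0,0,0,1,-0.065,-0.085,0.003,0,0,0,1]}}

```text
time: 5.75
tool_pos: [0.4711, -0.2369, 0.0205]
tcp_rot: [-3.129, -0.2, 0.014]
wrist_force: [-0.9, 0.1, 0.7]
width: 0.994
grip_force: 0.0
```

```bash
python3 - <<'E'
from h import *
s=readout.read_state();print(fr(s["tool_pos"]),s["tool_pos"],s["wrist_force"],s["width"])
E
```

```text
[-107.2   17. ] [ 0.47111367 -0.23686098  0.02054776] [-0.86128185  0.1475299   0.65244076] 0.9944269044796846
```

Call:
{"method": "jog_arm", "body": {"deltas": [0.015,0,0,0,0,0,1,0.027,0,0,0,0,0,1,0.035,0,0,0,0,0,1,0.04,0,0,0,0,0,1,0.045,0,0,0,0,0,1,0.048,-0.001,0,0,0,0,1,0.051,-0.001,0,0,0,0,1,0.053,-0.001,0,0,0,0,1]}}

```text
time: 6.55
tool_pos: [0.5225, -0.2334, 0.0258]
tcp_rot: [-3.135, -0.201, 0.018]
wrist_force: [-25.2, -8.9, 18.9]
width: 0.997
grip_force: 13.2
```

```bash
python3 - <<'E'
from h import *
s=readout.read_state();print(fr(s["tool_pos"]),s["tool_pos"],s["wrist_force"],s["torque"])
o=np.zeros((300,800,3),np.uint8)
c=read_camera("side");o[:300,:400]=cv2.resize(c["color"][265:385,270:430],(400,300))
c=read_camera("wrist");o[:300,400:800]=cv2.resize(c["color"],(400,300))
cv2.imwrite("pics/c6.png",o)
E
```

```text
[-55.7  14.3] [ 0.52250617 -0.2333695   0.02575136] [-25.15384104  -8.92437929  18.9368548 ] [-1.8534842   3.69383325 -0.66119349]
```

View pics/c6.png

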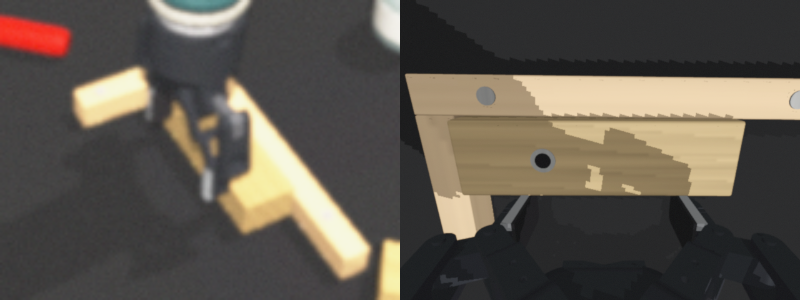

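The rail's far side is against the wall, with about 25 N of push. I'll measure both the rail and the fence in this picture.

```bash
python3 - <<'E'
from h import *
c=read_camera("wrist");f=lambda x,y:((x-400)*1.6,y*1.6)
for n,p,z in [("TL",(447,121),.032),("TR",(745,122),.032),("BL",(463,194),.032),("BR",(732,195),.032),("hole",(542.5,160),.032),("wallL",(430,115),.025),("wallR",(780,119),.025),("stop0",(440,237),.025),("stop1",(473,235),.025),("wallfarL",(406,75),.025)]:
    print(n,fr(ray(c,*f(*p),z)))
E
```

```text
TL [-1.6 97.6]
TR [ -1.  -60.1]
BL [-44.7  97. ]
BR [-44.2 -61. ]
hole [-23.1  48.7]
wallL [  0.5 111.3]
wallR [ -0.4 -83.7]
stop0 [-80.7 123.1]
stop1 [-79.  100.9]
wallfarL [ 21.5 119.1]
```

Call:
{"method": "jog_arm", "body": {"deltas": [-0.01,0,0,0,0,0,1,-0.03,0,-0.03,0,0,0,1,-0.04,0.05,-0.1,0,0,0,1,-0.04,0.05,-0.14,0,0,0,1,-0.04,0.05,-0.14,0,0,0,1]}}

```text
time: 7.2
tool_pos: [0.497, -0.2892, 0.1707]
tcp_rot: [3.131, 0.198, 0.012]
wrist_force: [0.1, -0.3, 0.6]
width: 1.0
grip_force: 0.0
```

```bash
python3 - <<'E'
from h import *
s=readout.read_state();print(fr(s["tool_pos"]),s["tool_pos"])
c=read_camera("wrist");import pickle;pickle.dump(c,open("w7.pkl","wb"))
cv2.imwrite("pics/c7.png",c["color"])
E
```

```text
[-87.8 -38.1] [ 0.49696416 -0.28918267  0.1707153 ]
```

View pics/c7.png

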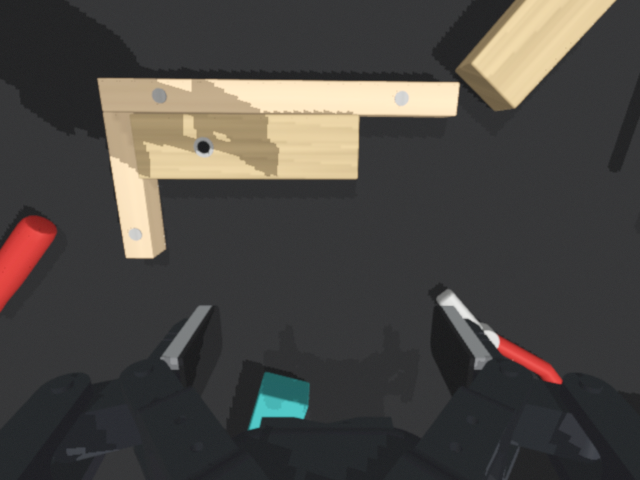

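The rail sits in the corner: rail right edge (358,115–178), hole (204,147), wall end (458,115), stop end (165,250). I'll measure rail against fence in this one picture, so calibration bias cancels.

```bash
python3 - <<'E'
from h import *
import pickle
c=pickle.load(open("w7.pkl","rb"))
for n,p,z in [("wallend",(457,115.5),.025),("wallendout",(459,84),.025),("cornerOut",(99,79),.025),("stopend out",(126,258),.025),("railTR",(359,115.5),.032),("railBR",(358,178.5),.032),("railBL",(146,179),.032),("hole",(204,147),.032),("wallL",(150,112.5),.025),("stopIn",(153,251),.025)]:
    print(n,fr(ray(c,*p,z)))
g=cv2.cvtColor(c["color"],cv2.COLOR_BGR2GRAY)
print(g[140,345:372]);print(g[160,120:160]);print(g[215,135:170])
E
```

```text
wallend [  -0.9 -132. ]
wallendout [  19.8 -131.1]
cornerOut [ 21.5 118.7]
stopend out [-109.5  120.2]
railTR [ -1.6 -61.3]
railBR [-45. -62.]
railBL [-46.2  92.3]
hole [-23.4  48.1]
wallL [-0.2 86.4]
stopIn [-103.5   98. ]
[209 210 209 209 209 210 210 209 210 210 210 209 205 163  81  56  55  56
  55  55  56  56  55  57  55  56  55]
[178 171 171 171 171 172 173 173 173 174 173 172 172 172 171 167 154 147
 148 147 148 148 148 148 147 148 148 149 149 155 190 208 210 210 209 210
 209 210 210 209]
[235 235 235 235 235 235 234 234 234 234 234 233 211 183 175 173 173 174
 174 175 175 174 174 173 172 169 139  86  54  53  55  55  54  57  56]
```

Allowing for the picture's 2 mm bias, the rail is home: hole at about (-23,50), end at about -60. Next, the tweezers: first an overhead view.

Call:
{"method": "jog_arm", "body": {"deltas": [0.01,-0.03,-0.02,0,0,0,1,0.03,-0.075,-0.03,0,0,0,1,0.05,-0.12,-0.04,0,0,0,1,0.07,-0.165,-0.04,0,0,0,1,0.085,-0.21,-0.04,0,0,0,1,0.1,-0.255,-0.04,0,0,0,1,0.12,-0.3,-0.04,0,0,0,1,0.14,-0.345,-0.04,0,0,0,1]}}

```text
time: 8.05
tool_pos: [0.5896, 0.0759, 0.2053]
tcp_rot: [-3.134, -0.2, -0.001]
wrist_force: [1.3, -0.8, -0.3]
width: 1.004
grip_force: 0.0
```

Call:
{"method": "jog_arm", "body": {"deltas": [0.015,-0.04,0,0,0,0,1,0.03,-0.08,0,0,0,0,1,0.044,-0.12,0,0,0,0,1,0.044,-0.124,0,0,0,0,1,0.044,-0.124,0,0,0,0,1,0.044,-0.124,0,0,0,0,1]}}

```text
time: 8.65
tool_pos: [0.6169, 0.2013, 0.2049]
tcp_rot: [3.135, 0.2, -0.001]
wrist_force: [0.3, -0.0, -0.3]
width: 1.001
grip_force: 0.0
```

```bash
python3 - <<'E'
from h import *
import pickle
s=readout.read_state();print(s["tool_pos"],s["tcp_rot"])
c=read_camera("wrist");pickle.dump(c,open("w8.pkl","wb"));cv2.imwrite("pics/c8.png",c["color"])
E
```

```text
[0.61694918 0.20126061 0.20485388] [ 3.13471346e+00  2.00125537e-01 -1.14319758e-03]
```

View pics/c8.png

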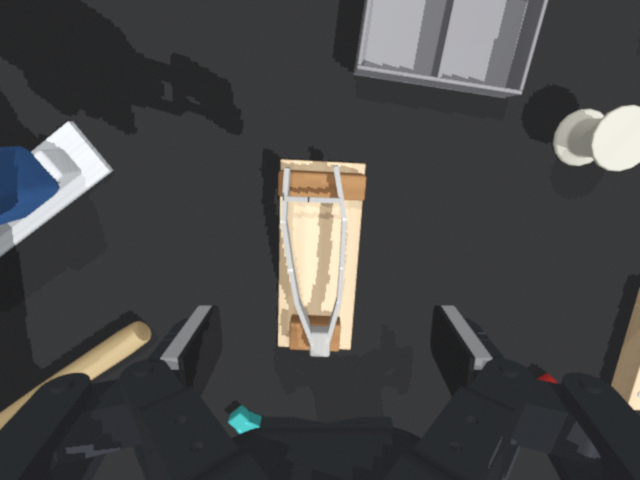

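The tweezers are on the rest with the tips up at (287,171) moving and (337,170) fixed, the back end at (320,356) and the gauge strip at row 200. The tip arms point away from the robot. That was the tenth picture, so from here I work from numbers only.

```bash
python3 - <<'E'
from h import *
import pickle
c=pickle.load(open("w8.pkl","rb"));h=cv2.cvtColor(c["color"],cv2.COLOR_BGR2HSV).astype(int)
m=(h[...,1]<40)&(h[...,2]>110)
for v in list(range(162,180,2))+list(range(196,208,2))+list(range(210,362,8))+[352,354,356,358]:
    x=np.where(m[v,270:370])[0]+270
    if len(x): 
        sp=np.split(x,np.where(np.diff(x)>2)[0]+1);print(v,[(s[0],s[-1]) for s in sp], [tuple((ray(c,(s[0]+s[-1])/2,v,.036)[:2]*1000).round(1)) for s in sp][:4])
E
```

```text
166 [(np.int64(334), np.int64(337))] [(np.float64(665.3), np.float64(199.6))]
168 [(np.int64(284), np.int64(290)), (np.int64(333), np.int64(338))] [(np.float64(658.8), np.float64(238.0)), (np.float64(663.7), np.float64(199.3))]
170 [(np.int64(284), np.int64(290)), (np.int64(334), np.int64(338))] [(np.float64(657.2), np.float64(237.9)), (np.float64(662.2), np.float64(198.7))]
172 [(np.int64(284), np.int64(289)), (np.int64(334), np.int64(339))] [(np.float64(655.6), np.float64(238.1)), (np.float64(660.7), np.float64(198.1))]
174 [(np.int64(284), np.int64(289)), (np.int64(334), np.int64(339))] [(np.float64(654.0), np.float64(238.0)), (np.float64(659.1), np.float64(197.9))]
176 [(np.int64(283), np.int64(289)), (np.int64(335), np.int64(339))] [(np.float64(652.4), np.float64(238.2)), (np.float64(657.6), np.float64(197.3))]
178 [(np.int64(283), np.int64(289)), (np.int64(335), np.int64(339))] [(np.float64(650.8), np.float64(238.1)), (np.float64(656.0), np.float64(197.1))]
196 [(np.int64(283), np.int64(290)), (np.int64(338), np.int64(343))] [(np.float64(636.2), np.float64(236.3)), (np.float64(
[... 2729 characters left out ...]
7))]
322 [(np.int64(301), np.int64(309)), (np.int64(329), np.int64(335))] [(np.float64(522.3), np.float64(208.5)), (np.float64(525.4), np.float64(183.9))]
330 [(np.int64(304), np.int64(333))] [(np.float64(515.6), np.float64(195.2))]
338 [(np.int64(308), np.int64(330))] [(np.float64(507.3), np.float64(193.7))]
346 [(np.int64(310), np.int64(329))] [(np.float64(498.9), np.float64(192.2))]
354 [(np.int64(310), np.int64(329))] [(np.float64(490.2), np.float64(191.2))]
352 [(np.int64(310), np.int64(329))] [(np.float64(492.4), np.float64(191.4))]
354 [(np.int64(310), np.int64(329))] [(np.float64(490.2), np.float64(191.2))]
356 [(np.int64(312), np.int64(328))] [(np.float64(488.1), np.float64(190.4))]
```

Call:
{"method": "jog_arm", "body": {"deltas": [-0.01,-0.005,0.03,0,0,2,1,-0.0215,-0.01,0.07,0,0,2,1,-0.0215,-0.01,0.1,0,0,2,1,-0.0215,-0.01,0.12,0,0,2,1,-0.0215,-0.01,0.12,0,0,2,1,-0.0215,-0.01,0.12,0,0,2,1]}}

```text
time: 9.3
tool_pos: [0.5949, 0.2078, 0.0856]
tcp_rot: [3.138, 0.143, -0.001]
wrist_force: [-0.0, -0.5, -1.1]
width: 0.999
grip_force: 0.0
```

```bash
python3 - <<'E'
from h import *
s=readout.read_state();M=R.from_rotvec(s["tcp_rot"]).as_matrix();print(s["tool_pos"],M.round(3),bot.tip_extent)
print("to go",M.T@(np.array([.5943,.2085,.028])-s["tool_pos"]))
E
```

```text
[0.5949274  0.20784043 0.08557037] [[ 0.996  0.091 -0.   ]
 [ 0.091 -0.996 -0.   ]
 [-0.     0.    -1.   ]] 0.017
to go [-0.00054508 -0.00072173  0.05757047]
```

Call:
{"method": "jog_arm", "body": {"deltas": [0,-0.0005,0.03,0,0,0,1,0,-0.0005,0.05,0,0,0,1,0,-0.0005,0.057,0,0,0,1,0,-0.0005,0.057,0,0,0,0.4,0,-0.0005,0.057,0,0,0,0.3,0,-0.0005,0.057,0,0,0,0.2,0,-0.0005,0.057,0,0,0,0.1,0,-0.0005,0.057,0,0,0,0], "squeeze": 40}}

```text
time: 10.1
tool_pos: [0.5974, 0.2092, 0.0318]
tcp_rot: [3.138, 0.146, 0.008]
wrist_force: [-0.4, -3.9, 10.1]
width: 0.507
grip_force: 10.9
```

Call:
{"method": "jog_arm", "body": {"deltas": [0,0,0,0,0,0,-0.05,0,0,0,0,0,0,-0.1,0,0,0,0,0,0,-0.11,0,0,0,0,0,0,-0.11,0,0,0,0,0,0,-0.11]}}

```text
time: 10.6
tool_pos: [0.5977, 0.208, 0.0324]
tcp_rot: [3.136, 0.147, 0.008]
wrist_force: [-0.3, -8.2, 12.1]
width: 0.451
grip_force: 15.0
```

```bash
python3 - <<'E'
from h import *
s=readout.read_state();print(s["tool_pos"],s["width"]*85,s["grip_force"],s["wrist_force"])
c=read_camera("wrist");h=cv2.cvtColor(c["color"],cv2.COLOR_BGR2HSV).astype(int)
cv2.imwrite("pics/c9.png",c["color"])
m=(h[...,1]<40)&(h[...,2]>110)
for v in range(90,300,10):
    x=np.where(m[v,180:480])[0]+180
    if len(x):
        sp=np.split(x,np.where(np.diff(x)>2)[0]+1);print(v,[(int(s[0]),int(s[-1])) for s in sp], [(ray(c,(s[0]+s[-1])/2,v,.036)[:2]*1000).round(1).tolist() for s in sp])
E
```

```text
[0.59765583 0.20803643 0.0323527 ] 38.32355812493625 14.976131521398202 [-0.31495357 -8.17772758 12.0596723 ]
160 [(286, 300), (333, 346), (404, 416)] [[661.7, 224.9], [663.1, 209.6], [665.3, 186.3]]
170 [(285, 298), (336, 348)] [[658.4, 225.2], [659.9, 208.4]]
180 [(283, 297), (338, 351)] [[655.0, 225.5], [656.7, 207.2]]
190 [(282, 295), (341, 353)] [[651.6, 225.8], [653.4, 206.0]]
200 [(281, 294), (344, 355)] [[648.2, 225.9], [650.1, 204.8]]
210 [(280, 293), (346, 358)] [[644.7, 226.0], [646.7, 203.5]]
220 [(278, 291), (349, 360)] [[641.1, 226.5], [643.3, 202.3]]
230 [(278, 278), (283, 290), (350, 363)] [[637.3, 228.6], [637.5, 225.6], [639.8, 201.2]]
240 [(221, 279), (284, 365)] [[632.7, 238.2], [635.1, 212.0]]
250 [(275, 287), (352, 352), (357, 392), (395, 406)] [[630.0, 227.1], [632.3, 201.9], [633.1, 193.9], [633.9, 184.7]]
260 [(274, 286), (360, 405)] [[626.2, 227.2], [629.6, 190.6]]
270 [(273, 285), (361, 390), (393, 402)] [[622.3, 227.4], [625.5, 192.6], [626.3, 184.6]]
280 [(272, 286), (361, 403)] [[618.4, 227.2], [621.9, 189.7]]
290 [(273, 287), (298, 310), (362, 401)] [[614.5, 226.6], [615.3, 217.8], [617.9, 189.3]]
```

Held at 38.3 mm width with a grip of 15 N. The fingers swing forward as they close, so they press the blades lightly onto the rest. I'll lift slowly.

Call:
{"method": "jog_arm", "body": {"deltas": [0,0,-0.004,0,0,0,-0.11,0,0,-0.008,0,0,0,-0.11,0,0,-0.018,0,0,0,-0.11,0,0,-0.032,0,0,0,-0.11,0,0,-0.046,0,0,0,-0.11,0,0,-0.06,0,0,0,-0.11,0,0,-0.07,0,0,0,-0.11,0,0,-0.07,0,0,0,-0.11]}}

```text
time: 11.45
tool_pos: [0.5965, 0.2101, 0.1011]
tcp_rot: [-3.137, -0.145, -0.007]
wrist_force: [0.1, -0.3, -0.8]
width: 0.447
grip_force: 10.9
```

```bash
cat > tw.py <<'E'
from h import *
def meas(dz=.005,pr=1):
    s=readout.read_state();print(s["tool_pos"],s["width"]*85,s["grip_force"],s["wrist_force"],s["time"])
    c=read_camera("wrist");h=cv2.cvtColor(c["color"],cv2.COLOR_BGR2HSV).astype(int)
    cv2.imwrite("pics/last.png",c["color"])
    m=(h[...,1]<40)&(h[...,2]>110);M=R.from_rotvec(s["tcp_rot"]).as_matrix()
    for v in range(120,300,6):
        x=np.where(m[v,240:400])[0]+240
        if len(x):
            sp=[s_ for s_ in np.split(x,np.where(np.diff(x)>2)[0]+1) if len(s_)>4]
            z=s["tool_pos"][2]+dz
            print(v,[(int(q[0]),int(q[-1])) for q in sp],[(M.T@(ray(c,(q[0]+q[-1])/2,v,z)-s["tool_pos"])*1000).round(1)[:2].tolist() for q in sp])
E
python3 -c "import tw;tw.meas()"
```

```text
[0.59645374 0.2101472  0.10109879] 37.99218322687302 10.873665581457317 [ 0.0927418  -0.33941575 -0.76527716] 11.45
156 [(332, 343)] [[66.7, 3.9]]
162 [(285, 299), (333, 345)] [[64.8, -11.0], [64.8, 4.4]]
168 [(285, 298), (334, 346)] [[62.9, -11.2], [62.9, 4.7]]
174 [(284, 297), (336, 348)] [[60.9, -11.6], [60.9, 5.4]]
180 [(283, 297), (338, 349)] [[59.0, -11.9], [58.9, 5.9]]
186 [(283, 296), (339, 351)] [[57.0, -12.1], [56.9, 6.5]]
192 [(282, 295), (341, 352)] [[55.0, -12.5], [54.9, 7.0]]
198 [(281, 294), (342, 354)] [[52.9, -12.9], [52.9, 7.5]]
204 [(280, 293), (344, 355)] [[50.9, -13.3], [50.9, 8.1]]
210 [(280, 293), (345, 357)] [[48.8, -13.4], [48.8, 8.6]]
216 [(279, 292), (347, 358)] [[46.7, -13.8], [46.7, 9.2]]
222 [(278, 291), (348, 360)] [[44.6, -14.2], [44.6, 9.7]]
228 [(282, 290), (350, 361)] [[42.5, -13.7], [42.5, 10.3]]
234 [(283, 289), (302, 362)] [[40.3, -13.8], [40.3, 2.2]]
240 [(240, 277), (283, 364)] [[38.2, -23.5], [38.1, -0.8]]
246 [(240, 277), (283, 291), (356, 365)] [[36.0, -23.6], [35.9, -13.6], [35.9, 12.2]]
252 [(275, 287), (357, 367)] [[33.7, -15.8], [33.7, 12.8]]
258 [(274, 286), (359, 368)] [[31.5, -16.2], [31.5, 13.4]]
264 [(274, 285), (360, 370)] [[29.2, -16.5], [29.2, 14.0]]
270 [(273, 285), (361, 371)] [[26.9, -16.8], [26.9, 14.4]]
276 [(272, 283), (361, 373)] [[24.6, -17.4], [24.6, 14.9]]
282 [(271, 282), (361, 373)] [[22.3, -17.8], [22.3, 14.9]]
288 [(272, 283), (361, 373)] [[19.9, -17.6], [19.9, 15.0]]
294 [(264, 283), (363, 374), (377, 388)] [[17.5, -19.1], [17.5, 15.6], [17.5, 20.8]]
```

Lifted cleanly: width 38.0 mm, grip 10.9 N (the spring force at the mark), and blade spacing giving a gap of about 12 mm. The tips are about 67 mm ahead of the TCP. I'll carry them over the hole.

Call:
{"method": "jog_arm", "body": {"deltas": [-0.003,0.008,0,0,0,0,-0.11,-0.01,0.025,0,0,0,0,-0.11,-0.019,0.05,0,0,0,0,-0.11,-0.03,0.08,0,0,0,0,-0.11,-0.041,0.11,0,0,0,0,-0.11,-0.052,0.14,0,0,0,0,-0.11,-0.063,0.17,0,0,0,0,-0.11,-0.074,0.2,0,0,0,0,-0.11]}}

```text
time: 12.3
tool_pos: [0.5374, 0.0013, 0.0973]
tcp_rot: [3.138, 0.145, -0.004]
wrist_force: [0.5, -0.8, -0.2]
width: 0.446
grip_force: 10.9
```

Call:
{"method": "jog_arm", "body": {"deltas": [-0.011,0.03,0,0,0,0,-0.11,-0.022,0.06,0,0,0,0,-0.11,-0.033,0.09,0,0,0,0,-0.11,-0.044,0.12,0,0,0,0,-0.11,-0.055,0.15,0,0,0,0,-0.11,-0.065,0.175,0,0,0,0,-0.11,-0.0725,0.195,0,0,0,0,-0.11,-0.0765,0.2023,0,0,0,0,-0.11]}}

```text
time: 13.1
tool_pos: [0.4799, -0.207, 0.0975]
tcp_rot: [-3.138, -0.141, 0.003]
wrist_force: [0.3, 0.1, -0.3]
width: 0.446
grip_force: 10.9
```

Call:
{"method": "jog_arm", "body": {"deltas": [0,0,0,0,0,0,-0.11,0,0,0,0,0,0,-0.11]}}

```text
time: 13.3
tool_pos: [0.4814, -0.2045, 0.0978]
tcp_rot: [-3.137, -0.144, 0.001]
wrist_force: [-0.7, 0.7, -0.1]
width: 0.445
grip_force: 10.9
```

```bash
python3 - <<'E'
import tw
from h import *
tw.meas()
c=read_camera("wrist");s=readout.read_state();M=R.from_rotvec(s["tcp_rot"]).as_matrix()
print("hole px pred",proj(c,[.5507,-.1957,.032]),"to go",M.T@(np.array([.4838,-.2044,.06])-s["tool_pos"]))
u,v=map(int,proj(c,[.5507,-.1957,.032]));g=cv2.cvtColor(c["color"],cv2.COLOR_BGR2GRAY)[v-24:v+24,u-30:u+30];print(g[::3,::3])
E
```

```text
[ 0.48137298 -0.20449225  0.09780963] 37.78622047028317 10.87565757916309 [-0.73105791  0.71563461 -0.11343252] 13.3
132 [(310, 330)] [[74.2, -1.8]]
138 [(308, 312), (329, 333)] [[72.4, -5.0], [72.4, 1.7]]
144 [(308, 312), (329, 333)] [[70.5, -5.0], [70.5, 1.7]]
150 [(310, 330)] [[68.7, -1.8]]
156 [(337, 343)] [[66.8, 4.7]]
162 [(285, 299), (333, 344)] [[64.9, -11.0], [64.8, 4.2]]
168 [(285, 298), (334, 346)] [[62.9, -11.2], [62.9, 4.7]]
174 [(284, 297), (336, 347)] [[61.0, -11.6], [61.0, 5.2]]
180 [(283, 297), (338, 349)] [[59.0, -11.8], [59.0, 5.9]]
186 [(282, 296), (339, 351)] [[57.0, -12.2], [57.0, 6.5]]
192 [(282, 295), (340, 353)] [[55.0, -12.4], [55.0, 7.0]]
198 [(281, 294), (342, 354)] [[53.0, -12.8], [53.0, 7.5]]
204 [(280, 293), (343, 356)] [[50.9, -13.3], [50.9, 8.1]]
210 [(280, 292), (345, 357)] [[48.9, -13.5], [48.9, 8.6]]
216 [(279, 291), (347, 359)] [[46.8, -13.9], [46.8, 9.3]]
222 [(282, 290), (348, 360)] [[44.7, -13.6], [44.7, 9.7]]
228 [(283, 289), (351, 361)] [[42.5, -13.7], [42.5, 10.5]]
234 [(284, 288), (302, 362)] [[40.4, -13.8], [40.4, 2.2]]
240 [(240, 276), (2
[... 1403 characters left out ...]
 193 193
  193 193]
 [193 194 193 194 193 194 192 159  41  40  41  40  41 159 190 195 196 197
  196 196]
 [195 196 196 196 196 197 191 172  40  40  40  41  41 162 190 198 198 198
  198 198]
 [196 196 196 196 196 197 193 188  86  38  39  40  69 187 190 195 196 195
  194 194]
 [188 187 186 186 186 184 184 188 188 134  81 118 189 189 190 189 189 188
  189 188]
 [184 184 184 183 184 184 184 186 191 188 187 187 191 186 184 175 153 158
  184 183]
 [134 158 168 184 188 188 187 187 187 188 188 187 187 184 110 110 135 171
  185 184]
 [139 118 109 161 189 189 189 189 188 189 188 188 188 188 183 190 192 192
  188 187]
 [189 190 177 173 189 189 189 189 188 189 189 189 189 189 191 191 192 192
  191 188]]
```

The hole appears at (320.5,141.5), matching the prediction of (321.7,141.4), and the tips line up. I'll lower to about 26 mm above the wood and dwell.

Call:
{"method": "jog_arm", "body": {"deltas": [0.001,0,0.006,0,0,0,-0.11,0.002,0.0005,0.014,0,0,0,-0.11,0.002,0.0005,0.022,0,0,0,-0.11,0.002,0.0005,0.03,0,0,0,-0.11,0.002,0.0005,0.036,0,0,0,-0.11,0.002,0.0005,0.036,0,0,0,-0.11,0.002,0.0005,0.036,0,0,0,-0.11,0.002,0.0005,0.036,0,0,0,-0.11]}}

```text
time: 14.2
tool_pos: [0.4844, -0.2055, 0.0626]
tcp_rot: [3.138, 0.145, 0.001]
wrist_force: [-0.1, 0.0, -1.4]
width: 0.451
grip_force: 10.9
```

```bash
python3 - <<'E'
from h import *
s=readout.read_state();print(s["tool_pos"],s["width"]*85,s["grip_force"],s["wrist_force"])
M=R.from_rotvec(s["tcp_rot"]).as_matrix();t=s["tool_pos"]+M@[.0675,-.002,.0034];print("tips",t,"off mm",(t-[.5507,-.1957,.032])*1000)
c=read_camera("wrist");g=cv2.cvtColor(c["color"],cv2.COLOR_BGR2GRAY)
u,v=map(int,proj(c,[.5507,-.1957,.032]));print(u,v)
w=g[v-30:v+30,u-30:u+30]<70;n,l,st,ce=cv2.connectedComponentsWithStats(w.astype(np.uint8));print(st[1:],ce[1:]+[u-30,v-30])
a,b=map(int,proj(c,t));print("tips px",a,b)
# side camera: tip height check
S=read_camera("side");print("side tips/hole px",proj(S,t),proj(S,[.5507,-.1957,.032]))
cv2.imwrite("pics/s.png",S["color"])
h=cv2.cvtColor(S["color"],cv2.COLOR_BGR2HSV).astype(int);u,v=map(int,proj(S,t))
print((h[v-12:v+14,u-14:u+14,1]//3))
E
```

```text
[ 0.48442354 -0.20547951  0.062611  ] 38.30450273921333 10.877335580298677 [-0.07965949  0.01519423 -1.39203426]
tips [ 0.55145255 -0.1972573   0.05924702] off mm [ 0.75255308 -1.55729825 27.24702433]
317 150
[[ 20  21  20  20 316]] [[316.06329114 150.62025316]]
tips px 319 152
side tips/hole px (np.float64(351.73006579511707), np.float64(299.4658884192215)) (np.float64(350.52084367108085), np.float64(308.2527009302143))
[[22 29 32 33 34 34 31 21 11  9  8  8  8  8  8  9  9 13 26 31 24  6  3  1
   4  0  0  2]
 [28 31 33 34 33 31 26 17 11  9  9  8  8  8  8  8  9 11 19 30 31 22  7  2
   2  3  1  2]
 [29 33 33 33 32 26 19 15 13 12 10  9  9  8  8  8  9 10 12 21 31 30 18  7
   5  2  4  2]
 [28 33 33 32 29 22 17 16 16 17 16 13 10  9  8  8  8  9 10 12 21 30 29 17
   3  2  1  1]
 [23 30 30 29 25 21 19 19 20 21 21 18 14 10  8  8  8  8  9 10 12 22 32 26
  13  1  3  3]
 [18 27 30 26 23 24 24 23 21 21 19 20 18 13 10  8  8  8  9  8  9 13 25 33
  24  8  2  2]
 [11 21 30 29 28 28 24 19 16 14 12 13 16 16 10  9  8  7  7  8  8  9 17 30
  31 23  6  2]
 [ 5 13 24 32 32 29 22 14  9  7  7  9 15 17 14 10  8
[... 939 characters left out ...]
1  2  3  4  4  5  3  4  4  6  9 17 25 28 26 27 27 27 24 20 13
  10  9  8  8]
 [ 7  8  8  2  2  3  6  4  5  6  5  5  7  9 16 22 23 24 25 27 27 26 25 19
  14 10  9  8]
 [ 6  7  5  4  4  4  6  7 10 12 10  7  7  7 11 18 20 23 27 27 27 25 26 25
  19 12  8  8]
 [ 8  5  4  1  4  6 11 15 21 23 21 17 15 13 13 17 19 24 27 27 27 26 26 25
  22 16 10  9]
 [ 8  5  1  4  9 15 23 28 31 32 26 22 20 19 19 19 22 26 27 28 27 27 27 26
  25 21 14 10]
 [ 3  2  4 12 17 26 32 35 34 31 27 24 23 22 22 21 24 27 28 28 29 27 27 26
  26 25 20 13]
 [ 1  7 17 18 27 34 36 33 30 28 27 27 26 25 24 24 24 25 27 28 29 28 28 27
  27 26 24 20]
 [ 7 15 24 30 33 38 36 32 29 28 28 27 28 27 26 26 25 25 28 28 28 28 27 27
  27 26 27 24]]
```

The tips are within about 2 mm of the hole and roughly 27 mm above the wood, with the gap on the mark. I'll hold steady for over two seconds.

Call:
{"method": "jog_arm", "body": {"deltas": [0,0,0,0,0,0,-0.11,0,0,0,0,0,0,-0.11,0,0,0,0,0,0,-0.11,0,0,0,0,0,0,-0.11,0,0,0,0,0,0,-0.11,0,0,0,0,0,0,-0.11,0,0,0,0,0,0,-0.11,0,0,0,0,0,0,-0.11]}}

```text
time: 15.1
tool_pos: [0.4841, -0.2052, 0.0622]
tcp_rot: [-3.138, -0.145, 0.0]
wrist_force: [0.2, -0.6, -1.3]
width: 0.443
grip_force: 10.9
```

Call:
{"method": "jog_arm", "body": {"deltas": [0,0,0,0,0,0,-0.11,0,0,0,0,0,0,-0.11,0,0,0,0,0,0,-0.11,0,0,0,0,0,0,-0.11,0,0,0,0,0,0,-0.11,0,0,0,0,0,0,-0.11,0,0,0,0,0,0,-0.11,0,0,0,0,0,0,-0.11]}}

```text
time: 15.9
tool_pos: [0.4841, -0.2053, 0.0623]
tcp_rot: [3.138, 0.145, 0.0]
wrist_force: [-0.0, -0.4, -1.2]
width: 0.451
grip_force: 10.9
```

Call:
{"method": "jog_arm", "body": {"deltas": [0,0,0,0,0,0,-0.11,0,0,0,0,0,0,-0.11,0,0,0,0,0,0,-0.11,0,0,0,0,0,0,-0.11,0,0,0,0,0,0,-0.11,0,0,0,0,0,0,-0.11,0,0,0,0,0,0,-0.11,0,0,0,0,0,0,-0.11]}}

```text
time: 16.7
tool_pos: [0.4841, -0.2053, 0.0623]
tcp_rot: [-3.138, -0.145, 0.0]
wrist_force: [1.7, -0.1, -0.7]
width: 0.448
grip_force: 10.9
```

Call:
{"method": "jog_arm", "body": {"deltas": [0,0,0,0,0,0,-0.11,0,0,0,0,0,0,-0.11,0,0,0,0,0,0,-0.11,0,0,0,0,0,0,-0.11]}}

```text
time: 17.1
tool_pos: [0.4841, -0.2053, 0.0623]
tcp_rot: [3.138, 0.145, 0.0]
wrist_force: [0.3, 0.0, -0.8]
width: 0.447
grip_force: 10.9
```

```bash
python3 -c "
import tw;tw.meas()"|head -8; python3 - <<'E'
from h import *
c=read_camera("wrist");g=cv2.cvtColor(c["color"],cv2.COLOR_BGR2GRAY)
for v in range(180,250,20): print(v,g[v,360:640:6])
E
```

```text
[ 0.48410017 -0.2052581   0.06228738] 37.97041390270619 10.874820415629074 [ 0.28317895  0.01530781 -0.77962798] 17.1
138 [(305, 328)] [[72.4, -2.9]]
144 [(302, 307), (326, 332)] [[70.5, -6.8], [70.5, 1.1]]
150 [(301, 305), (328, 333)] [[68.7, -7.3], [68.6, 1.6]]
156 [(302, 307), (326, 332), (337, 343)] [[66.8, -6.9], [66.7, 1.1], [66.7, 4.7]]
162 [(286, 299), (306, 328), (333, 344)] [[64.8, -10.9], [64.8, -2.8], [64.8, 4.2]]
168 [(285, 298), (334, 346)] [[62.9, -11.2], [62.9, 4.7]]
174 [(284, 297), (336, 347)] [[61.0, -11.6], [61.0, 5.2]]
180 [191 192 192 192 192 191 192 192 192 191 191 192 191 191 190 191 190 189
 189 189 188 187 187 186 186 185 185 184 183 181 181 180 180 180 179 178
  43  44  46  43  46  45  44  45  45  45  46]
200 [151 145 137 137 132 116 100  75  67  63  60  50  45  42  40  41  40  39
  40  39  39  39  41  41  41  40  42  40  38  44  44  45  46  44  45  45
  44  45  44  44  45  45  45  46  44  46  44]
220 [115  41  39  39  40  39  39  39  39  41  39  39  41  40  40  40  39  40
  41  41  39  41  44  40  40  41  43  41  45  45  44  44  47  45  46  45
  45  45  46  46  45  45  46  46  44  46  46]
240 [127  48  46  46  45  43  44  45  45  46  45  45  45  47  45  46  46  46
  44  45  45  45  44  45  45  45  45  46  46  46  45  46  44  46  43  44
  43  45  46  45  45  44  45  45  44  45  45]
```

```bash
python3 -c "
from workcell import finish_job
print(finish_job())"
```

```text
the job is handed in; nothing more can be done
None
```

I handed the job in at about 17 s of the 64 s allowed, with no verdict returned. By my measurements the rail is flush in the fence corner, and the tweezers are held about 2 mm sideways of the tack hole and 27 mm above the wood. The gap read about 12 mm throughout the hold of nearly 3 seconds.

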